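Hold the ware crate's gate open at the tile press

TASK

The tiles are about to be drawn out of the grey steel ware crate, so hold its blue gate open for them. First clear the orange oil can out of the gate's swing and stand it upright on the free half of the ribbed beige bat; then squeeze the yellow safety catch on the gate's top rail fully home, squeeze the red main catch fully, and swing the gate past its check until it stands wide open, about square to the crate's front. The gate springs back, so finish while still holding it there, with every tile and tool left where it was.

Things in the scene. Friction and masses are not known exactly. Their poses are not given: they have to be found in the camera images.
- crate: Grey steel mesh crate, fixed, 280 mm deep (its x), 300 wide (its y), 158 high, open on top, beige tiles inside (tops at 62 to 74 mm). Origin: centre of its underside, on the table. Its front faces its own -x and is closed by the blue gate, in the plane crate x = -145 mm: hinge at the -y end, bolt keeper at the +y corner post (158 mm high).
- gate_hinge (a point): Point on the gate's upright hinge axis, 150 mm above the table, at crate (x -145, y -135) mm. A steel check cam (27 mm radius, top at 163 mm) turns on it; a spring plunger housing (18 mm across, top at 166 mm) reaches 81 mm outboard of it along crate -y.
- gate_leaf: The blue gate, 250 mm long from the hinge axis, 18 mm thick, top of its rail at 150 mm. Origin on the hinge axis at table height; its y runs along the gate from hinge to free end, its -x is the outer (front) side; when shut its axes are the crate's. It carries both catches on its top rail.
- gate (a joint): Gate angle in rad: 0 shut, grows counter-clockwise seen from above as the free end swings out to crate -x; stop at 1.75. Bolted shut until the main catch is squeezed. A damped spring closes it: 0.20 N m at 0, 0.55 at 1.4. A sprung check adds up to 0.8 N m from 0.55 to 0.8. Let go past it, the gate falls back to rest on the check at 0.9 to 1.0; let go before it, to 0.07, bolt outside the keeper.
- safety_catch (a joint): Travel in m of the yellow safety catch: 0 out (it then blocks the main catch), 0.012 home, where it stays. Yellow push piece (22 mm wide, top 185 mm above the table) on the front of a dark steel housing astride the rail (34 mm along the gate, centre 100 mm from the hinge, top 186 mm). Squeezing across the gate, push piece to housing back, closes 44 to 32 mm with about 5 N.
- safety_grip (a point): On the gate, 172 mm above the table: where the gripper's centre belongs to squeeze the safety catch, fingers closing along leaf x. 16 mm to leaf +x is the housing's back; to leaf -x the push piece's face, at 28 mm when out, 16 mm when home.
- main_catch (a joint): Travel in m of the red main catch: 0 bolt out, 0.012 fully squeezed (bolt clear from 0.010). Red plate towards the free end and dark fixed thumb plate towards the hinge stand up from the rail (150 to 186 mm), 8 mm thick along the gate, 20 wide. Squeezing along the gate closes their outer faces from 48 to 36 mm against 6 to 12 N; springs out when released. The fingers may stay on it to swing.
- main_grip (a point): On the gate, 192 mm from the hinge axis, 172 mm above the table: where the gripper's centre belongs to squeeze the main catch, fingers closing along leaf y. 18 mm towards the hinge is the thumb plate's outer face; towards the free end the red plate's, at 30 mm when out, 18 mm when squeezed.
- oil_can: Orange plastic can of die oil with black cap and white label, 56 mm diameter, 112 mm high (straight side up to 85 mm), about 0.3 kg, loose, standing in front of the gate in its swing. Origin: centre of its underside.
- bat: Ribbed beige setting bat (two slabs), fixed to the table, 300 mm (its x) by 240 mm (its y), upper face 23 mm above the table. Origin: centre of its underside. Two tiles and a rubbing brick lie in a row along its -y side; the +y half is free, with its middle at y = +55 mm.
- bat_tile0: Loose beige tile 62 x 62 x 12 mm on the bat; leave it. Origin: centre of its underside.
- bat_tile1: Loose beige tile 62 x 62 x 12 mm on the bat; leave it. Origin: centre of its underside.
- crate_tile0: Loose beige tile 62 x 62 x 12 mm on the tiles in the crate; leave it. Origin: centre of its underside.
- crate_tile1: Loose beige tile 62 x 62 x 12 mm on the tiles in the crate; leave it. Origin: centre of its underside.
- rub_brick: Loose dark grey rubbing brick 50 x 120 x 28 mm lying on the bat beside the tiles; leave it. Origin: centre of its underside.
- fettling_brush: Loose wooden brush 215 mm long (its x), 40 mm wide, 30 mm high at the back of the table; leave it. Origin: underside, about its middle.
- die_punch: Loose steel die punch, 70 mm square with an upright 28 mm spigot, 56 mm high, at the back of the table; leave it. Origin: centre of its underside.

How it is judged:
By the outcome, as a careful person would: the job done as asked, in the order asked, and still so for the second after the job is handed in, while the arm keeps its last pose, push and grip.
It also fails if it takes over 62 s, if anything falls off the work surface, if the arm or the gripper's body presses on something with over 40 N, if the wrist force passes 120 N, or if a joint passes its speed limit or range.

ROBOT

A 6-joint arm with a two-finger parallel gripper is mounted at the origin on the work surface. World frame = base frame: x ahead of the robot, y to its left, z up, the work surface at z = 0. Lengths are in m, angles in rad, forces in N, time in s.
With the tool pointing down it reaches from about 0.425 to 0.95 m from the base axis. Payload 3.5 kg.
Tool frame: the origin (TCP) lies between the finger pads; the fingertips stand 22 mm ahead of it and the grasp point (between the pads) lies 3 mm ahead of it (ctrl.nose_length is the z of the fingertips in the tool frame, in m); z points along the fingers, y is the line along which they close (so a half turn about z gives the same grasp; the last joint's range is limited). The gripper opens to 85 mm and grips with 20 to 120 N. Pads are 22 mm wide; open, the fingers measure 114 mm over their backs; the gripper's body (76 mm by 85 mm) begins 54 mm behind the grasp point. The pads swing forward as they close: fully open they stand 13 mm farther back than shut.
Start: joints at [0.984, 0.286, 1.577, -0, 1.279, -0.15], TCP at [0.286, 0.612, 0.253] pointing down, gripper open.
Joint ranges: [-2.77, 2.77], [-0.9, 2.22], [0.21, 2.48], [-1.53, 4.67], [0.24, 2.81], [-2.84, 2.84]. Speed limits (rad/s): [2.79, 2.79, 3.14, 3.14, 3.14, 3.14].

INTERFACE

Orientations are given as a unit quaternion [x, y, z, w].
In Python, from plant import ctrl gives the robot as it stands. The module is installed in compiled form; this text tells all that it offers.
- The arm moves only by the tool send_rows, never from a script. Its argument "rows" is text: rows parted by semicolons, each of 7 numbers parted by spaces: the turn, a rotation vector about the tool's x, y, z in parts of the range, where 1.0 means 180 degrees, then the shift along the tool's x, y, z in parts of the range, where 1.0 means 600 mm, then the opening, from -1 (shut) to 1 (fully open). A call has 1 to 8 rows; each row is the pose to reach, as a shift and turn from the pose commanded when the call began, along the tool's axes at that moment; what a row does not reach only later rows make up. A row lasts 1/8 s, in which the tool goes at most 62.5 mm and 10.7 degrees, less where a joint would pass 70% of its speed; a pose out of reach is approached as far as the arm can. No shift or turn number may pass 1 either way. A call with a gripper value outside its range is refused whole. The fingers move at their own pace and stop on an object; "grip_force" is the grip in N (left out, the last holds). Time passes only in rows, so rows that repeat a pose let the fingers close. It gives the time, the measured TCP pose, the force, the opening and the grip force at its end, in the units of the state.
- ctrl.get_state(): the state, without advancing time (a new reading comes with each control period).
- ctrl.read_camera(name): name is "scene" or "side" or "wrist"; returns a dict with "color" (384x512x3 uint8, red, green, blue), "fx", "fy", "cx", "cy" (pixels), "extrinsics" (4x4, takes a point from world to camera coordinates). Camera axes: x right, y down, z forward; pixel columns grow to the right and rows downward; lengths in m; the calibration is good to about 2 mm. A picture is of the moment at which its call begins. There is no depth.
- ctrl.sign_off(): hands the job in; it is judged then, once.
Trained networks look in a picture, given as the dict that the camera call returned (one of the last four; its "shot" number tells which), for a name from the list of things; names that differ only in an ending like _2 or _b are one class to them, and where a whole thing is asked for, a point or a joint stands for the part that bears it (a point fixed in the world has none). Each returns a list of dicts, best first, with "p" (0 to 1); they miss things now and then, are a little off and sometimes report something else, mostly with a low value. They report only what shows in the picture. A call takes as long as a camera call.
- ctrl.look_for(picture, target): "position" ([x, y, z] in m, in the coordinates of the camera as it stood for that picture, good to about 4 mm: the middle of the surface that is visible of it).
The state is a dict: "time": time; "qpos": joint angles; "dq": joint speeds; "joint_efforts": joint torques, N m; "eef_pos": TCP position; "tcp_rot": TCP orientation; "contact_force": force on the tool from outside, world axes, zero at the start; "wrist_torque": the same for the moment, N m; "opening": opening from 0.0 (shut) to 1.0 (fully open); "finger_force": force on a finger pad.
Only numpy, scipy, OpenCV 4.12 (cv2) and the standard library are available. Lean on these libraries where they do the work, as an engineer would, in place of code of your own. Each camera call takes 0.05 s, during which the arm holds its last target. There are 200 camera calls.

## Working session

There is one attempt and no reset: what is moved stays moved. The work goes in short steps, Python scripts to look and compute and a tool call to move; the robot and the scene stay as the last step left them, time stands still between calls to the robot, and variables do not carry over. Pictures are saved under pics/ and viewed, at most 13 in all, crops included, and the job is handed in when it is done.

Besides the shell and the picture viewer there is one more tool, called after ">>>" by a JSON object that holds its "fn" and its "kwargs", one argument or row to a line. send_rows: Moves the arm, as the interface text tells. Its arguments: {"type":"object","properties":{"rows":{"type":"string"},"grip_force":{"type":"number"}},"required":["rows"]}

```bash
mkdir -p pics
cat > h.py <<'E'
import numpy as np, cv2
from plant import ctrl
from scipy.spatial.transform import Rotation as R
def shot(cam,save=None):
    p=ctrl.read_camera(cam)
    if save: cv2.imwrite('pics/'+save,p['color'][:,:,::-1])
    return p
def w(p,c):
    E=np.array(p['extrinsics']); return E[:3,:3].T@(np.array(c)-E[:3,3])
def px(p,X):
    E=np.array(p['extrinsics']); c=E[:3,:3]@np.array(X)+E[:3,3]
    return np.array([p['fx']*c[0]/c[2]+p['cx'],p['fy']*c[1]/c[2]+p['cy']])
def ray(p,u,v,z):
    E=np.array(p['extrinsics']); d=E[:3,:3].T@np.array([(u-p['cx'])/p['fx'],(v-p['cy'])/p['fy'],1]); o=-E[:3,:3].T@E[:3,3]
    return o+d*(z-o[2])/d[2]
def tool(P):  # world point -> shift in tool axes now (mm)
    s=ctrl.get_state(); return R.from_quat(s['tcp_rot']).inv().apply(np.array(P)-s['eef_pos'])*1000
E
python3 - <<'E'
from h import *
np.set_printoptions(precision=4,suppress=True)
s=ctrl.get_state(); print(s); print(R.from_quat(s['tcp_rot']).as_matrix(), ctrl.nose_length)
for cam in ['scene','side','wrist']:
    p=shot(cam,cam+'0.png')
    for n in ['crate','gate_leaf','gate_hinge','safety_catch','main_catch','safety_grip','main_grip','oil_can','bat','bat_tile0','rub_brick']:
        for r in ctrl.look_for(p,n)[:2]: print(cam,n,round(r['p'],2),w(p,r['position']),px(p,w(p,r['position'])))
E
```

```text
{'time': 0.0, 'qpos': array([ 0.984 ,  0.2872,  1.5782,  0.    ,  1.2785, -0.15  ]), 'dq': array([ 0.0011, -0.0005,  0.0017,  0.0012, -0.0018, -0.0002]), 'joint_efforts': array([ -0.0002, -40.5978, -29.263 ,  -0.0001,   0.0058,   0.    ]), 'eef_pos': array([0.2852, 0.6111, 0.2519]), 'tcp_rot': array([ 0.2167,  0.9762, -0.0011, -0.0004]), 'contact_force': array([ 0.0926, -0.1984,  0.0675]), 'wrist_torque': array([ 0.0088,  0.0087, -0.0084]), 'finger_force': 0.0, 'opening': 1.0016817178723705}
[[-0.9061  0.4231 -0.0013]
 [ 0.4231  0.9061 -0.0019]
 [ 0.0004 -0.0023 -1.    ]] 0.022
scene crate 0.78 [0.5232 0.274  0.0633] [378.7391 231.0232]
scene gate_leaf 0.71 [0.5617 0.1226 0.1613] [326.5043 207.8486]
scene gate_leaf 0.45 [ 0.5667 -0.0168  0.0825] [275.0252 210.6774]
scene gate_hinge 0.91 [0.5237 0.2784 0.0584] [379.9021 232.514 ]
scene safety_catch 0.51 [0.5552 0.1019 0.1815] [320.3524 199.5353]
scene main_catch 0.62 [0.4296 0.1226 0.1678] [338.9648 168.8592]
scene safety_grip 0.83 [0.5616 0.1276 0.1648] [328.5025 207.6658]
scene safety_grip 0.37 [ 0.797  -0.1057  0.0254] [216.6469 28
[... 773 characters left out ...]
side safety_grip 0.8 [0.5258 0.1129 0.1133] [225.4615 176.4163]
side main_grip 0.75 [0.525  0.1166 0.1152] [224.7546 175.6221]
side main_grip 0.59 [ 0.7828 -0.1125  0.0284] [312.8659 198.9639]
side bat 0.8 [ 0.4827 -0.3925  0.0231] [295.9868 289.0052]
side bat 0.44 [ 0.374  -0.4702  0.0284] [282.6994 326.1142]
side bat_tile0 0.93 [ 0.376  -0.4684  0.0298] [282.9217 325.016 ]
side bat_tile0 0.63 [ 0.4367 -0.4767  0.0314] [301.3282 315.8916]
side rub_brick 0.73 [ 0.5497 -0.498   0.0541] [336.1351 297.6152]
side rub_brick 0.37 [ 0.3734 -0.4724  0.0331] [283.0434 326.0267]
wrist crate 0.74 [0.4361 0.3891 0.0329] [151.9114 334.5334]
wrist gate_hinge 0.93 [0.4426 0.3888 0.0351] [153.7096 339.2296]
```

Run:
```python
import cv2
a=cv2.imread('pics/scene0.png')
cv2.imwrite('pics/sceneA.png',cv2.resize(a[120:320,120:460],None,fx=2.35,fy=2.35,interpolation=cv2.INTER_CUBIC))
a=cv2.imread('pics/side0.png')
cv2.imwrite('pics/sideA.png',cv2.resize(a[100:350,130:400],None,fx=2.4,fy=2.4,interpolation=cv2.INTER_CUBIC))
```

```text
(no output)
```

View pics/sceneA.png

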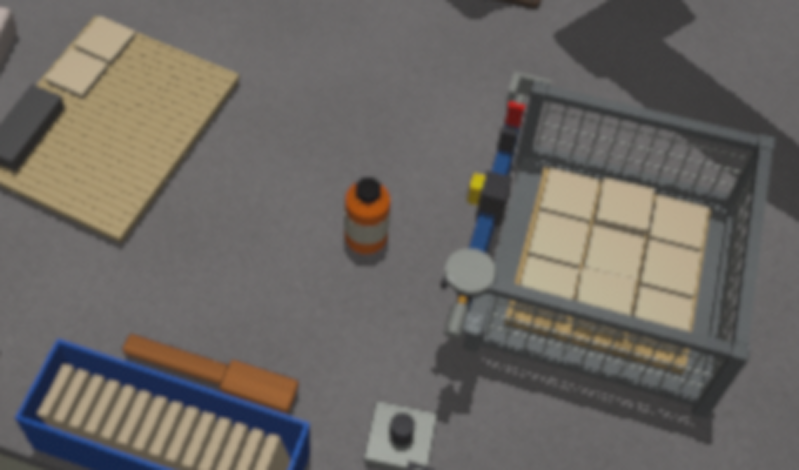

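View pics/sideA.png

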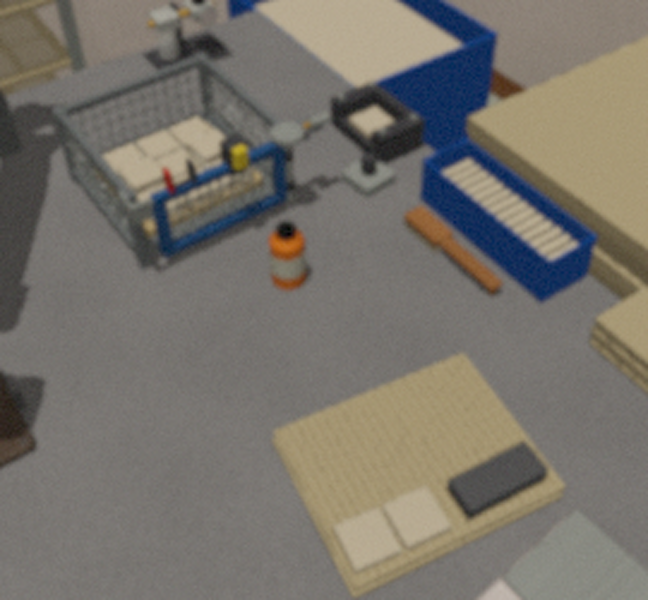

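The scene picture shows the crate at right with its gate toward world -y. The cam is at about (320,235), the red catch at (339,168), yellow at (323,200), the can cap at (277,200), and the bat at upper left. The side picture shows the same with four bat corners visible. Next I'll fit the poses.

Run:
```python
from h import *
from scipy.optimize import least_squares
np.set_printoptions(precision=4,suppress=True)
S=shot('scene');D=shot('side')
fs=lambda u,v:(120+u/2.35,120+v/2.35); fd=lambda u,v:(130+u/2.4,100+v/2.4)
def fit(obs,x0):
    def res(q):
        c,s=np.cos(q[2]),np.sin(q[2]); r=[]
        for p,uv,(x,y,z) in obs: r+=list(px(p,[q[0]+c*x-s*y,q[1]+s*x+c*y,z])-uv)
        return r
    o=least_squares(res,x0,loss='soft_l1'); print(o.x,np.degrees(o.x[2])); print(o.fun.reshape(-1,2).round(1).tolist()); return o.x
c=fit([(S,fs(470,271),(-.145,-.135,.163)),(D,fd(287,131),(-.145,-.135,.163)),
 (S,fs(772,140),(.14,.15,.158)),(S,fs(742,357),(.14,-.15,.158)),(D,fd(60,112),(.14,.15,.158)),(D,fd(203,62),(.14,-.15,.158)),(S,fs(516,78),(-.15,.15,.158))],[.5,.25,1.57])
b=fit([(S,fs(238,75),(-.15,.12,.023)),(S,fs(122,241),(.15,.12,.023)),(D,fd(463,355),(.15,.12,.023)),(D,fd(275,435),(-.15,.12,.023)),(D,fd(562,490),(.15,-.12,.023)),(D,fd(355,592),(-.15,-.12,.023))],[.5,-.4,0.])
for p,uv in((S,fs(368,186)),(D,fd(287,229))): print('can',ray(p,*uv,.112))
for p,n in((S,'s'),(D,'d')):
    h=cv2.cvtColor(p['color'],cv2.COLOR_RGB2HSV)
    for col,lo,hi in(('or',(6,190,90),(14,255,255)),('ye',(22,170,90),(32,255,255)),('red',(0,190,90),(4,255,255))):
        m=cv2.inRange(h,np.array(lo),np.array(hi)); k,l,st,ce=cv2.connectedComponentsWithStats(m)
        print(n,col,[(st[i].tolist(),ce[i].round(1).tolist()) for i in np.argsort(-st[1:,4])[:3]+1])
def cr(q,x,y,z):
    C,s=np.cos(q[2]),np.sin(q[2]); return np.array([q[0]+C*x-s*y,q[1]+s*x+C*y,z])
print('hinge',cr(c,-.145,-.135,.15),'safety',cr(c,-.145,-.035,.172),'main',cr(c,-.145,.057,.172),'batgoal',cr(b,0,.055,.023))
for p in(S,D): print('pred yellow face',px(p,cr(c,-.17,-.035,.18)),'red',px(p,cr(c,-.145,.083,.175)))
```

```text
[0.5088 0.2699 1.6074] 92.09658870791529
[[0.5, 0.3], [-0.1, -1.8], [-3.8, -2.4], [-2.0, 0.3], [-2.5, -0.7], [1.2, -4.2], [1.7, -0.0]]
[ 0.495  -0.4102 -0.1453] -8.32306460703202
[[-0.9, -2.7], [-2.9, -3.7], [-0.2, -0.8], [-1.4, -1.4], [1.5, -0.9], [-0.4, -0.6]]
can [ 0.547  -0.0195  0.112 ]
can [ 0.5455 -0.0296  0.112 ]
s or [([268, 200, 17, 15, 161], [275.9, 208.1]), ([271, 225, 9, 2, 15], [275.2, 225.4])]
s ye [([320, 194, 6, 12, 51], [322.1, 199.3]), ([509, 85, 3, 22, 43], [510.5, 96.0])]
s red [([337, 164, 5, 7, 25], [338.7, 167.0])]
d or [([243, 197, 13, 11, 87], [249.2, 202.0]), ([19, 167, 11, 9, 17], [24.9, 171.9]), ([245, 216, 11, 4, 17], [250.2, 217.6])]
d ye [([22, 165, 21, 19, 174], [32.5, 174.4]), ([226, 161, 7, 10, 48], [229.2, 165.3]), ([36, 178, 9, 11, 27], [39.6, 183.7])]
d red [([18, 167, 11, 7, 54], [22.9, 170.2]), ([200, 174, 1, 1, 1], [200.0, 174.0]), ([200, 176, 1, 1, 1], [200.0, 176.0])]
hinge [0.6491 0.1299 0.15  ] safety [0.5491 0.1262 0.172 ] main [0.4572 0.1229 0.172 ] batgoal [ 0.5029 -0.3558  0.023 ]
pred yellow face [320.5615 198.2496] red [338.9356 167.6467]
pred yellow face [231.1092 162.0903] red [200.3557 171.923 ]
```

Units first: shifts go in shares of 600 mm and turns go in shares of 180 degrees. So -432 mm / 600 = -0.72, -417 mm / 600 = -0.695, 63 degrees / 180 = 0.35.

>>> {"fn": "send_rows", "kwargs": {
  "rows": "0 0 0.35 -0.72 -0.695 -0.13 1;0 0 0.35 -0.72 -0.695 -0.13 1;0 0 0.35 -0.72 -0.695 -0.13 1;0 0 0.35 -0.72 -0.695 -0.13 1;0 0 0.35 -0.72 -0.695 -0.13 1;0 0 0.35 -0.72 -0.695 -0.13 1;0 0 0.35 -0.72 -0.695 -0.13 1;0 0 0.35 -0.72 -0.695 -0.13 1"
}}

```text
time: 2.9
eef_pos: [0.4634, 0.1468, 0.3185]
tcp_rot: [0.695, 0.719, 0.001, 0.0]
contact_force: [1.9, -0.0, 0.9]
opening: 1.002
finger_force: 0.0
```

>>> {"fn": "send_rows", "kwargs": {
  "rows": "0 0 0 0 0 0 1;0 0 0 0 0 0 1;0 0 0 0 0 0 1;0 0 0 0 0 0 1"
}}

```text
time: 3.4
eef_pos: [0.4626, 0.15, 0.3175]
tcp_rot: [0.694, 0.72, -0.0, -0.0]
contact_force: [0.9, 0.1, 0.3]
opening: 1.002
finger_force: 0.0
```

Run:
```python
from h import *
np.set_printoptions(precision=4,suppress=True)
p=shot('wrist','w1.png'); E=np.array(p['extrinsics']); o=-E[:3,:3].T@E[:3,3]
print('cam',o,E[:3,:3]); 
for n in ['main_grip','oil_can','gate_hinge']:
    for r in ctrl.look_for(p,n)[:1]: print(n,round(r['p'],2),w(p,r['position']))
```

```text
cam [0.4596 0.2332 0.4377] [[ 0.9993  0.0376 -0.0016]
 [ 0.0361 -0.9452  0.3246]
 [ 0.0107 -0.3244 -0.9459]]
main_grip 0.69 [0.5431 0.1297 0.1492]
oil_can 0.68 [ 0.5425 -0.002   0.0872]
gate_hinge 0.57 [0.5263 0.2044 0.063 ]
```

View pics/w1.png

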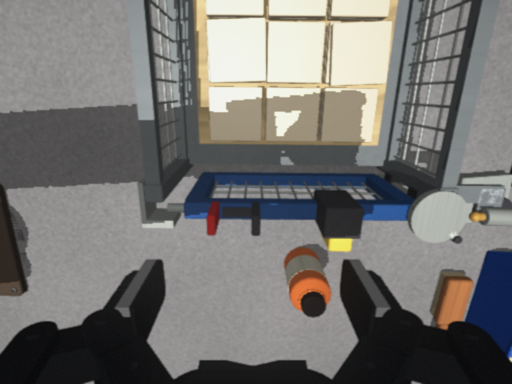

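The wrist view shows the red plate at (213,217), the thumb plate at (256,217), the safety housing at (338,212) with yellow at (340,244), the cam at (439,217), and the can cap at (314,303). I'll overlay the fitted model to refine the pose.

```bash
cat >> h.py <<'E'
def box(q,x0,x1,y0,y1,z0,z1):
    C,s=np.cos(q[2]),np.sin(q[2])
    return [np.array([q[0]+C*x-s*y,q[1]+s*x+C*y,z]) for z in(z0,z1) for x,y in((x0,y0),(x1,y0),(x1,y1),(x0,y1))]
def model(q,red=0.,yel=0.):
    X=-.145;Y=-.135
    B={'red':box(q,X-.01,X+.01,Y+.214-red,Y+.222-red,.15,.186),'thumb':box(q,X-.01,X+.01,Y+.174,Y+.182,.15,.186),
     'house':box(q,X-.016,X+.016,Y+.083,Y+.117,.15,.186),'yel':box(q,X-.028+yel,X-.016,Y+.089,Y+.111,.16,.185),
     'rail':box(q,X-.009,X+.009,Y,Y+.25,.15,.15),'crate':box(q,-.14,.14,-.15,.15,.158,.158)}
    C,s=np.cos(q[2]),np.sin(q[2])
    B['cam']=[np.array([q[0]+C*x-s*y,q[1]+s*x+C*y,.163]) for a in np.linspace(0,6.283,24) for x,y in[(X+.027*np.cos(a),Y+.027*np.sin(a))]]
    return B
def overlay(p,q,f,u0,u1,v0,v1,k,extra=()):
    im=cv2.resize(p['color'][v0:v1,u0:u1,::-1],None,fx=k,fy=k,interpolation=cv2.INTER_CUBIC)
    g=lambda P:tuple(np.round((px(p,P)-(u0,v0)+.5)*k).astype(int).tolist())
    for n,b in list(model(q).items()):
        if n=='cam': cv2.polylines(im,[np.array([g(P) for P in b])],True,(0,255,0),1); continue
        for t in(b[:4],b[4:]): cv2.polylines(im,[np.array([g(P) for P in t])],True,(0,255,0),1)
    for P in extra: cv2.circle(im,g(P),4,(255,0,255),-1)
    cv2.imwrite('pics/'+f,im)
E
python3 - <<'E'
from h import *
p=shot('wrist')
overlay(p,[.5088,.2699,1.6074],'o1.png',180,480,160,330,2.66,[[.546,-.025,.112]])
E
```

```text
(no output)
```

View pics/o1.png

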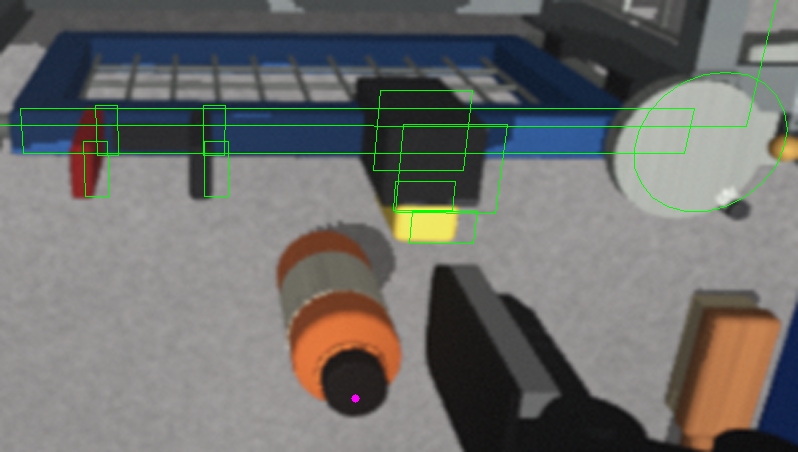

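Run:
```python
from h import *
from scipy.optimize import least_squares
np.set_printoptions(precision=4,suppress=True)
p=shot('wrist'); S=shot('scene'); D=shot('side')
g=lambda u,v:np.array([180+u/2.66-.5,160+v/2.66-.5])
X,Y=-.145,-.135
ob=[(p,g(690,147),(X,Y,.163),1),(p,g(71,197),(X-.01,Y+.222,.186),1),(p,g(98,197),(X-.01,Y+.214,.186),1),(p,g(190,198),(X-.01,Y+.182,.186),1),(p,g(212,198),(X-.01,Y+.174,.186),1),
 (p,g(395,242),(X-.028,Y+.111,.185),1),(p,g(457,241),(X-.028,Y+.089,.185),1),(p,g(395,207),(X-.016,Y+.111,.186),1),
 (S,(320,235.3),(X,Y,.163),.7),(D,(249.6,154.6),(X,Y,.163),.7)]
def P(q,x,y,z):
    c,s=np.cos(q[2]),np.sin(q[2]); return np.array([q[0]+c*x-s*y,q[1]+s*x+c*y,z])
for sel in(ob[:8],ob):
    r=least_squares(lambda q:np.concatenate([(px(a,P(q,*k))-uv)*wt for a,uv,k,wt in sel]),[.5,.27,1.6],loss='soft_l1'); q=r.x
    print(q,np.degrees(q[2]),r.fun.reshape(-1,2).round(1).tolist())
    print('hinge',P(q,X,Y,.15),'saf',P(q,X,Y+.1,.172),'main',P(q,X,Y+.192,.172))
    print('red S',px(S,P(q,X,Y+.218,.178)),'yelS',px(S,P(q,X-.025,Y+.1,.178)),'redD',px(D,P(q,X-.005,Y+.218,.178)),'yelD',px(D,P(q,X-.028,Y+.1,.175)))
print('can',ray(p,*g(355,383),.112), p['fx'], 'state',ctrl.get_state()['eef_pos'])
```

```text
[0.5039 0.2693 1.6063] 92.03603025419237 [[1.9, -0.9], [-0.4, -0.1], [-1.6, -0.1], [-0.5, -0.4], [0.1, -0.4], [-0.3, 0.5], [0.3, 0.9], [1.0, 2.3]]
hinge [0.644  0.1292 0.15  ] saf [0.544  0.1256 0.172 ] main [0.4521 0.1224 0.172 ]
red S [339.3587 165.5555] yelS [320.7695 197.0903] redD [199.7193 172.5747] yelD [230.5407 164.1113]
[0.5042 0.2692 1.6048] 91.95105280298925 [[1.9, -0.7], [-0.3, -0.1], [-1.6, -0.1], [-0.5, -0.4], [0.2, -0.4], [-0.3, 0.6], [0.3, 1.0], [1.1, 2.4], [0.5, -1.0], [-0.7, -0.9]]
hinge [0.644  0.1289 0.15  ] saf [0.5441 0.1255 0.172 ] main [0.4522 0.1224 0.172 ]
red S [339.3702 165.5789] yelS [320.7194 197.0884] redD [199.7282 172.5613] yelD [230.5655 164.1253]
can [ 0.5454 -0.0167  0.112 ] 308.92014496250505 state [0.463  0.1488 0.3177]
```

>>> {"fn": "send_rows", "kwargs": {
  "rows": "0 0 0 -0.2867 0.1283 0.1 1;0 0 0 -0.2867 0.1283 0.1967 1;0 0 0 -0.2867 0.1283 0.1967 1;0 0 0 -0.2867 0.1283 0.1967 1;0 0 0 -0.2867 0.1283 0.1967 1;0 0 0 -0.2867 0.1283 0.3 1;0 0 0 -0.2867 0.1283 0.35 1;0 0 0 -0.2867 0.1283 0.375 1"
}}

```text
time: 4.8
eef_pos: [0.5453, -0.0196, 0.0919]
tcp_rot: [0.695, 0.719, -0.0, -0.001]
contact_force: [0.5, -0.1, 0.0]
opening: 0.999
finger_force: 0.0
```

Run:
```python
from h import *
s=ctrl.get_state(); print(s['eef_pos'],s['tcp_rot'],s['contact_force'])
p=shot('wrist','w2.png'); r=ctrl.look_for(p,'oil_can')[:1]; print([(a['p'],w(p,a['position'])) for a in r])
print(tool([.546,-.02,.075]))
```

```text
[ 0.54533629 -0.0195711   0.09190747] [ 6.94517500e-01  7.19475408e-01 -2.85759831e-04 -7.05347905e-04] [ 0.48173457 -0.14255594  0.04155739]
[(0.58, array([ 0.54741873, -0.00244899,  0.09218714]))]
[-0.21217016  0.52528698 17.2646481 ]
```

View pics/w2.png

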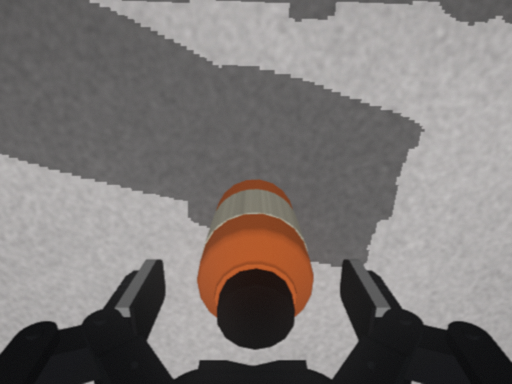

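The can sits centred between the fingers, with its cap at (256,308). I'll go down and grip it.

Converted, -70 mm / 600 = -0.1167, 17 mm / 600 = 0.0283.

>>> {"fn": "send_rows", "kwargs": {
  "rows": "0 0 0 0 0 0.0283 1;0 0 0 0 0 0.0283 -1;0 0 0 0 0 0.0283 -1;0 0 0 0 0 0.0283 -1;0 0 0 0 0 0.0283 -1;0 0 0 0 0 0.0283 -1;0 0 0 0 0 -0.0167 -1;0 0 0 0 0 -0.1167 -1",
  "grip_force": 40
}}

```text
time: 5.9
eef_pos: [0.5423, -0.0199, 0.1588]
tcp_rot: [0.695, 0.719, -0.003, -0.005]
contact_force: [0.7, -0.2, -3.0]
opening: 0.641
finger_force: 43.4
```

Converted, -334 mm / 600 = -0.5567, -325 mm / 600 = -0.5417.

>>> {"fn": "send_rows", "kwargs": {
  "rows": "0 0 0 -0.0917 -0.0167 0 -1;0 0 0 -0.1917 -0.0317 0 -1;0 0 0 -0.2917 -0.0467 0 -1;0 0 0 -0.3917 -0.0633 0 -1;0 0 0 -0.4833 -0.08 0 -1;0 0 0 -0.5417 -0.0883 0 -1;0 0 0 -0.5567 -0.0917 0 -1;0 0 0 -0.5567 -0.0917 0 -1"
}}

```text
time: 6.9
eef_pos: [0.5018, -0.3557, 0.1615]
tcp_rot: [0.695, 0.719, 0.0, -0.001]
contact_force: [0.4, 0.6, -2.4]
opening: 0.641
finger_force: 43.5
```

Run:
```python
from h import *
s=ctrl.get_state(); print(s['eef_pos'],s['opening'],s['contact_force'])
p=shot('wrist'); D=shot('side')
for n in('bat','bat_tile0','rub_brick'): print(n,[(round(a['p'],2),w(p,a['position'])) for a in ctrl.look_for(p,n)[:2]])
print(tool([.503,-.356,.099]))
im=np.hstack([p['color'][:,:,::-1],D['color'][:,:,::-1]]); cv2.imwrite('pics/b1.png',cv2.resize(im,(800,300)))
```

```text
[ 0.50182335 -0.35565538  0.16153685] 0.6413166678247453 [ 0.35640224  0.58786122 -2.39666895]
bat [(0.65, array([ 0.48460792, -0.34313882,  0.01767267]))]
bat_tile0 [(0.73, array([ 0.37917669, -0.44458384,  0.03489545])), (0.47, array([ 0.45057683, -0.49908818,  0.02948463]))]
rub_brick [(0.71, array([ 0.55724117, -0.49708519,  0.05532856]))]
[-1.19406219  0.18089971 63.61561055]
```

View pics/b1.png

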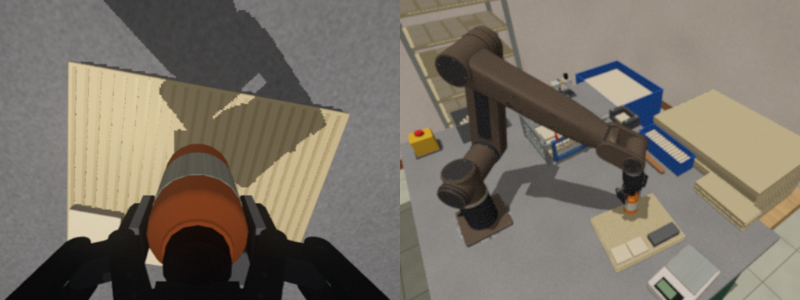

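The can hangs over the bat's free half, clear of the tiles and the brick. I'll lower it.

Converted, 62 mm / 600 = 0.1033, 61 mm / 600 = 0.1017.

>>> {"fn": "send_rows", "kwargs": {
  "rows": "0 0 0 0 0 0.05 -1;0 0 0 0 0 0.0833 -1;0 0 0 0 0 0.0967 -1;0 0 0 0 0 0.1017 -1;0 0 0 0 0 0.1033 -1;0 0 0 0 0 0.1033 -1"
}}

```text
time: 7.9
eef_pos: [0.5029, -0.3567, 0.1016]
tcp_rot: [0.695, 0.719, -0.0, 0.001]
contact_force: [0.7, -0.2, -2.7]
opening: 0.642
finger_force: 43.5
```

Converted, 2 mm / 600 = 0.0033, 1 mm / 600 = 0.0017.

>>> {"fn": "send_rows", "kwargs": {
  "rows": "0 0 0 0 0 0.0017 -1;0 0 0 0 0 0.0033 -1;0 0 0 0 0 0.0033 -1"
}}

```text
time: 8.28
eef_pos: [0.5027, -0.3566, 0.0996]
tcp_rot: [0.695, 0.719, -0.0, 0.0]
contact_force: [-1.3, 0.4, 0.6]
opening: 0.642
finger_force: 43.8
```

Converted, -180 mm / 600 = -0.3, -150 mm / 600 = -0.25.

>>> {"fn": "send_rows", "kwargs": {
  "rows": "0 0 0 0 0 0 0.5;0 0 0 0 0 0 1;0 0 0 0 0 0 1;0 0 0 0 0 0 1;0 0 0 0 0 -0.0667 1;0 0 0 0 0 -0.1583 1;0 0 0 0 0 -0.25 1;0 0 0 0 0 -0.3 1"
}}

```text
time: 9.28
eef_pos: [0.5033, -0.357, 0.2831]
tcp_rot: [0.695, 0.719, -0.0, 0.003]
contact_force: [-0.5, -0.2, -1.1]
opening: 0.999
finger_force: 0.0
```

Run:
```python
from h import *
np.set_printoptions(precision=4,suppress=True)
s=ctrl.get_state(); print(s['eef_pos'],s['tcp_rot'],s['qpos'])
D=shot('side'); S=shot('scene'); p=shot('wrist')
for c in(D,S,p): print([(round(a['p'],2),w(c,a['position'])) for a in ctrl.look_for(c,'oil_can')[:1]])
im=np.hstack([p['color'][:,:,::-1],D['color'][:,:,::-1]]); cv2.imwrite('pics/b2.png',cv2.resize(im,(800,300)))
print(tool([.5445,.1255,.30]))
```

```text
[ 0.5033 -0.357   0.2831] [ 0.6948  0.7192 -0.      0.0029] [-0.7812  0.1358  1.6981  0.      1.3018 -0.8157]
[(0.56, array([ 0.4907, -0.3715,  0.101 ]))]
[(0.9, array([ 0.5262, -0.3461,  0.0948]))]
[(0.93, array([ 0.5041, -0.3444,  0.1149]))]
[479.3911  59.1809 -22.5848]
```

View pics/b2.png

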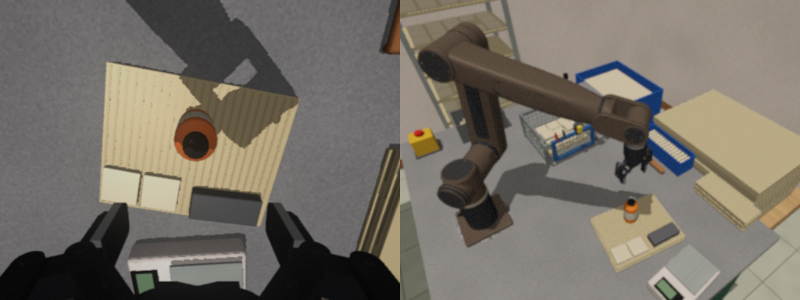

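The can stands upright on the free half, with the tiles and brick untouched. Next I'll move above the safety catch and turn 90°.

Converted, 479 mm / 600 = 0.7983, 59 mm / 600 = 0.0983, -90 degrees / 180 = -0.5.

>>> {"fn": "send_rows", "kwargs": {
  "rows": "0 0 -0.5 0.7983 0.0983 0 1;0 0 -0.5 0.7983 0.0983 0 1;0 0 -0.5 0.7983 0.0983 0 1;0 0 -0.5 0.7983 0.0983 0 1;0 0 -0.5 0.7983 0.0983 0 1;0 0 -0.5 0.7983 0.0983 0 1;0 0 -0.5 0.7983 0.0983 0 1;0 0 -0.5 0.7983 0.0983 0 1"
}}

```text
time: 10.58
eef_pos: [0.5438, 0.127, 0.2762]
tcp_rot: [0.014, 1.0, -0.0, -0.002]
contact_force: [1.3, -1.1, 0.3]
opening: 0.997
finger_force: 0.0
```

Run:
```python
from h import *
np.set_printoptions(precision=4,suppress=True)
s=ctrl.get_state(); q=R.from_quat(s['tcp_rot']); y=q.as_matrix()[:,1]; print(s['eef_pos'],np.degrees(np.arctan2(y[1],y[0])),q.as_matrix()[:,2],s['qpos'])
print(tool([.5445,.1255,.283]))
```

```text
[0.5438 0.127  0.2762] 88.36132223709185 [-0.004 -0.    -1.   ] [ 0.0477  0.014   1.8399  0.0002  1.2916 -1.4946]
[-0.7014 -1.4711 -6.7757]
```

Converted, -3.6 degrees / 180 = -0.02.

>>> {"fn": "send_rows", "kwargs": {
  "rows": "0 0 -0.02 0 0 0 1;0 0 -0.02 0 0 0 1;0 0 -0.02 0 0 0 1"
}}

```text
time: 10.95
eef_pos: [0.5446, 0.124, 0.2774]
tcp_rot: [-0.012, 1.0, -0.0, -0.001]
contact_force: [0.0, 0.2, -0.1]
opening: 1.0
finger_force: 0.0
```

Run:
```python
from h import *
np.set_printoptions(precision=4,suppress=True)
s=ctrl.get_state(); q=R.from_quat(s['tcp_rot']); y=q.as_matrix()[:,1]; print(s['eef_pos'],np.degrees(np.arctan2(y[1],y[0])),s['qpos'])
print(tool([.5445,.1255,.19]))
p=shot('wrist'); print(px(p,[.5445,.1255,.186]))
overlay(p,[.5042,.2692,1.6048],'o2.png',60,460,120,384,2)
```

```text
[0.5446 0.124  0.2774] 91.42100263512383 [ 0.0423  0.0125  1.8394 -0.      1.2921 -1.5533]
[-0.1702  1.4785 87.4052]
[254.6021 213.1345]
```

View pics/o2.png

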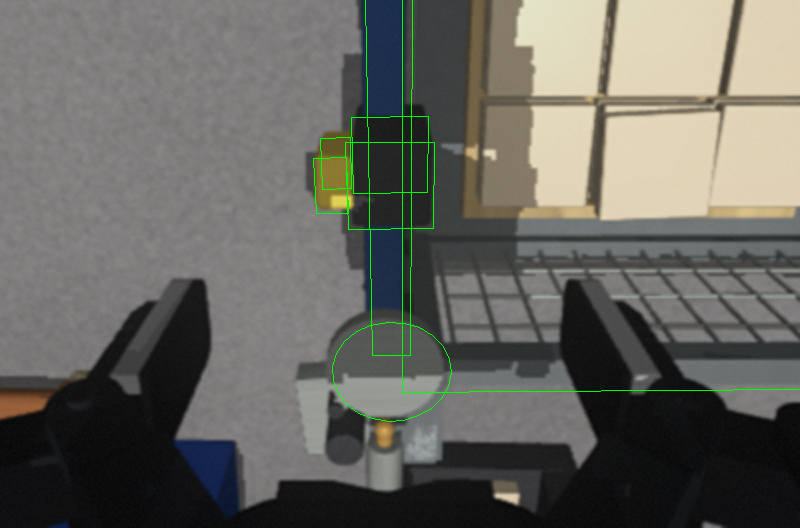

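The model now agrees to within about 2 mm: the housing is seen at (353-432, 226) and the yellow piece at (316-352, 209). I'll descend and squeeze.

Converted, 102 mm / 600 = 0.17, 1.5 mm / 600 = 0.0025, -0.6 degrees / 180 = -0.0033.

>>> {"fn": "send_rows", "kwargs": {
  "rows": "0 0 -0.0033 0.0025 0.0025 0.0833 1;0 0 -0.0033 0.0025 0.0025 0.1417 1;0 0 -0.0033 0.0025 0.0025 0.1633 1;0 0 -0.0033 0.0025 0.0025 0.17 1;0 0 -0.0033 0.0025 0.0025 0.17 1"
}}

```text
time: 11.62
eef_pos: [0.5444, 0.1258, 0.1781]
tcp_rot: [-0.018, 1.0, 0.0, 0.001]
contact_force: [-0.5, 0.4, -0.5]
opening: 1.004
finger_force: 0.0
```

>>> {"fn": "send_rows", "kwargs": {
  "rows": "0 0 0 0 0 0 0.2;0 0 0 0 0 0 0.0;0 0 0 0 0 0 -0.1;0 0 0 0 0 0 -0.2;0 0 0 0 0 0 -0.4;0 0 0 0 0 0 -0.4;0 0 0 0 0 0 -0.4;0 0 0 0 0 0 -0.4",
  "grip_force": 20
}}

```text
time: 12.62
eef_pos: [0.5445, 0.1257, 0.1786]
tcp_rot: [-0.018, 1.0, -0.0, 0.002]
contact_force: [-1.5, -2.1, 5.5]
opening: 0.362
finger_force: 23.9
```

>>> {"fn": "send_rows", "kwargs": {
  "rows": "0 0 0 0 0 0 -0.4;0 0 0 0 0 0 -0.4;0 0 0 0 0 0 -0.4;0 0 0 0 0 0 -0.4",
  "grip_force": 35
}}

```text
time: 13.12
eef_pos: [0.5444, 0.1257, 0.1787]
tcp_rot: [-0.018, 1.0, -0.0, 0.001]
contact_force: [-1.6, -1.0, 6.3]
opening: 0.359
finger_force: 35.8
```

>>> {"fn": "send_rows", "kwargs": {
  "rows": "0 0 0 0 0 0 0.3;0 0 0 0 0 0 0.8;0 0 0 0 0 0 0.8;0 0 0 0 0 -0.05 0.8;0 0 0 0 0 -0.1167 0.8;0 0 0 0 0 -0.15 1;0 0 0 0 0 -0.15 1",
  "grip_force": 25
}}

```text
time: 14.0
eef_pos: [0.5442, 0.1261, 0.2683]
tcp_rot: [-0.019, 1.0, 0.0, 0.002]
contact_force: [0.4, -0.2, 0.1]
opening: 0.997
finger_force: 0.0
```

Converted, 93 mm / 600 = 0.155, 90 degrees / 180 = 0.5.

>>> {"fn": "send_rows", "kwargs": {
  "rows": "0 0 0.5 0.155 0 0 1;0 0 0.5 0.155 0 0 1;0 0 0.5 0.155 0 0 1;0 0 0.5 0.155 0 0 1;0 0 0.5 0.155 0 0 1;0 0 0.5 0.155 0 0 1;0 0 0.5 0.155 0 0 1;0 0 0.5 0.155 0 0 1"
}}

```text
time: 15.0
eef_pos: [0.4495, 0.1225, 0.2642]
tcp_rot: [0.67, 0.742, -0.001, -0.002]
contact_force: [-0.5, 0.6, 0.2]
opening: 0.996
finger_force: 0.0
```

Converted, 4.5 degrees / 180 = 0.025.

>>> {"fn": "send_rows", "kwargs": {
  "rows": "0 0 0.025 0 0 0 1;0 0 0.025 0 0 0 1;0 0 0.025 0 0 0 1"
}}

```text
time: 15.38
eef_pos: [0.45, 0.1225, 0.2655]
tcp_rot: [0.696, 0.718, -0.001, -0.001]
contact_force: [0.4, -0.3, 0.6]
opening: 1.003
finger_force: 0.0
```

Run:
```python
from h import *
np.set_printoptions(precision=4,suppress=True)
s=ctrl.get_state(); q=R.from_quat(s['tcp_rot']); y=q.as_matrix()[:,1]; print(s['eef_pos'],np.degrees(np.arctan2(y[1],y[0])),q.as_matrix()[:,2],s['qpos'])
print(tool([.4515,.1223,.175]))
p=shot('wrist')
overlay(p,[.5042,.2692,1.6048],'o3.png',110,450,80,335,2.35,)
```

```text
[0.45   0.1225 0.2655] 1.7386164257225785 [-0.0021 -0.0001 -1.    ] [ 0.0477 -0.1987  2.0565  0.      1.286   0.0173]
[-0.2173  1.6974 90.5009]
```

View pics/o3.png

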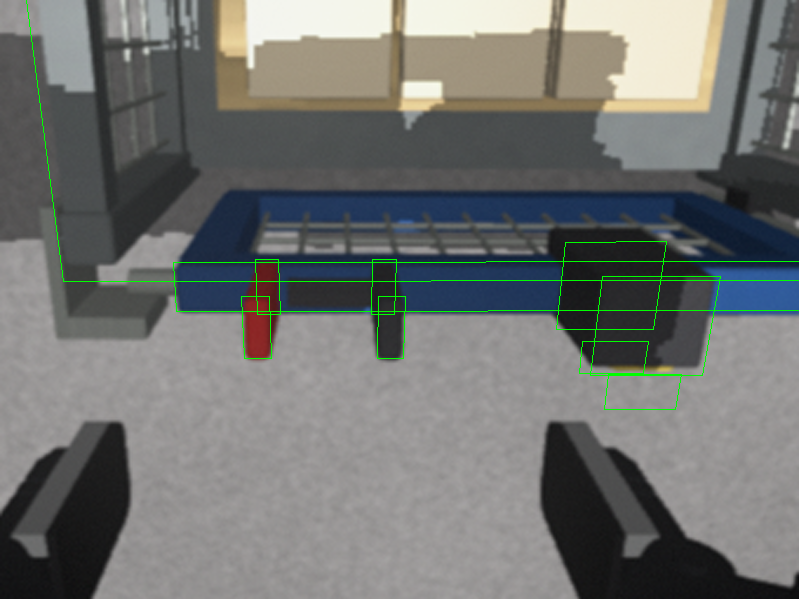

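The yellow catch is home, with only a sliver showing. The red plate at (258,330) and thumb plate at (390,330) match the model. I'll descend on the main catch.

Converted, 92 mm / 600 = 0.1533, 87 mm / 600 = 0.145.

>>> {"fn": "send_rows", "kwargs": {
  "rows": "0 0 0 0 0.0032 0.075 1;0 0 0 0 0.0032 0.125 1;0 0 0 0 0.0032 0.145 1;0 0 0 0 0.0032 0.1533 1;0 0 0 0 0.0032 0.1533 1"
}}

```text
time: 16.05
eef_pos: [0.453, 0.1226, 0.1756]
tcp_rot: [0.697, 0.717, 0.001, 0.0]
contact_force: [-0.7, -0.2, 0.7]
opening: 1.001
finger_force: 0.0
```

>>> {"fn": "send_rows", "kwargs": {
  "rows": "0 0 0 0 0 0 0.3;0 0 0 0 0 0 0.1;0 0 0 0 0 0 0.0;0 0 0 0 0 0 -0.1;0 0 0 0 0 0 -0.3;0 0 0 0 0 0 -0.4;0 0 0 0 0 0 -0.4;0 0 0 0 0 0 -0.4",
  "grip_force": 35
}}

```text
time: 17.05
eef_pos: [0.4524, 0.1227, 0.1758]
tcp_rot: [0.697, 0.717, -0.0, -0.0]
contact_force: [-2.2, -0.3, 5.7]
opening: 0.409
finger_force: 37.1
```

Run:
```python
from h import *
np.set_printoptions(precision=2,suppress=True)
s=ctrl.get_state(); q=R.from_quat(s['tcp_rot']); P0=s['eef_pos']; y=q.as_matrix()[:,1]; print(P0,np.degrees(np.arctan2(y[1],y[0])))
for H in([.642,.129],[.644,.129]):
    H=np.array(H); v=P0[:2]-H; print('r',np.hypot(*v),np.degrees(np.arctan2(v[1],v[0])))
    for a in range(5,95,5):
        A=np.radians(a); Q=H+np.array([[np.cos(A),-np.sin(A)],[np.sin(A),np.cos(A)]])@v
        d=q.inv().apply(np.array([*Q,P0[2]])-P0)*1000
        print(a,d.round(1))
```

```text
[0.45 0.12 0.18] 1.6651220663724906
r 0.18971415548848583 -178.09831847772892
5 [-16.5   0.8  -0. ]
10 [-32.9   3.   -0. ]
15 [-49.1   6.7  -0. ]
20 [-64.8  11.7  -0. ]
25 [-80.1  18.1  -0. ]
30 [-94.8  25.8  -0. ]
35 [-108.7   34.8   -0.1]
40 [-121.8   44.9   -0.1]
45 [-133.9   56.1   -0.1]
50 [-145.    68.4   -0.1]
55 [-155.1   81.5   -0.1]
60 [-163.9   95.5   -0.1]
65 [-171.5  110.2   -0.1]
70 [-177.8  125.6   -0.2]
75 [-182.7  141.4   -0.2]
80 [-186.2  157.5   -0.2]
85 [-188.3  174.    -0.2]
90 [-188.9  190.5   -0.2]
r 0.1917130654615498 -178.1181536665414
5 [-16.7   0.8  -0. ]
10 [-33.3   3.   -0. ]
15 [-49.6   6.7  -0. ]
20 [-65.5  11.8  -0. ]
25 [-81.   18.3  -0. ]
30 [-95.8  26.   -0.1]
35 [-109.8   35.1   -0.1]
40 [-123.1   45.3   -0.1]
45 [-135.3   56.7   -0.1]
50 [-146.6   69.    -0.1]
55 [-156.7   82.3   -0.1]
60 [-165.7   96.5   -0.1]
65 [-173.3  111.3   -0.1]
70 [-179.7  126.8   -0.2]
75 [-184.6  142.8   -0.2]
80 [-188.2  159.1   -0.2]
85 [-190.3  175.7   -0.2]
90 [-191.   192.4   -0.2]
```

The main catch is fully squeezed (opening about 36 mm) and the radius checks at 191.7 mm. Now the swing, in arcs.

Converted, -81 mm / 600 = -0.135, -65.5 mm / 600 = -0.1092, -25 degrees / 180 = -0.1389.

>>> {"fn": "send_rows", "kwargs": {
  "rows": "0 0 -0.0111 -0.0112 0.0002 0 -0.4;0 0 -0.0278 -0.0278 0.0013 0 -0.4;0 0 -0.0556 -0.0555 0.005 0 -0.4;0 0 -0.0833 -0.0827 0.0112 0 -0.4;0 0 -0.1111 -0.1092 0.0197 0 -0.4;0 0 -0.1389 -0.135 0.0305 0 -0.4;0 0 -0.1389 -0.135 0.0305 0 -0.4",
  "grip_force": 50
}}

```text
time: 17.92
eef_pos: [0.4724, 0.0409, 0.176]
tcp_rot: [0.524, 0.852, -0.002, -0.001]
contact_force: [-7.7, -1.3, 9.6]
opening: 0.411
finger_force: 50.7
```

Run:
```python
from h import *
s=ctrl.get_state(); q=R.from_quat(s['tcp_rot']); P=s['eef_pos']; y=q.as_matrix()[:,1]; v=P[:2]-[.644,.129]
print(P,np.degrees(np.arctan2(y[1],y[0])),'r',np.hypot(*v),np.degrees(np.arctan2(v[1],v[0]))%360-181.88,s['wrist_torque'],s['contact_force'],s['opening'])
p=shot('wrist','sw1.png')
```

```text
[0.4723794  0.04090079 0.17595565] 26.772176591339687 r 0.1929121656003746 25.293109660489762 [-0.19468119  1.43496317  0.27734959] [-7.74964801 -1.26133766  9.59881235] 0.41146382194932907
```

View pics/sw1.png

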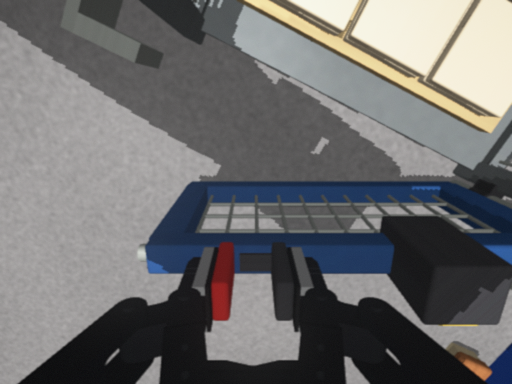

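The gate follows the tool, with both catches still closed. I'll continue past the check.

Converted, -109.8 mm / 600 = -0.183, -95.8 mm / 600 = -0.1597, -35 degrees / 180 = -0.1944.

>>> {"fn": "send_rows", "kwargs": {
  "rows": "0 0 -0.0278 -0.0278 -0.0003 -0.0017 -0.4;0 0 -0.0556 -0.0555 0.0033 -0.0017 -0.4;0 0 -0.0833 -0.0827 0.0095 -0.0017 -0.4;0 0 -0.1111 -0.1092 0.018 -0.0017 -0.4;0 0 -0.1389 -0.135 0.0288 -0.0017 -0.4;0 0 -0.1667 -0.1597 0.0417 -0.0017 -0.4;0 0 -0.1944 -0.183 0.0568 -0.0017 -0.4;0 0 -0.1944 -0.183 0.0568 -0.0017 -0.4"
}}

```text
time: 18.98
eef_pos: [0.5523, -0.0423, 0.176]
tcp_rot: [0.244, 0.97, -0.002, -0.001]
contact_force: [-6.7, -3.5, 5.5]
opening: 0.411
finger_force: 51.6
```

```bash
cat > st.py <<'E'
from h import *
np.set_printoptions(precision=4,suppress=True)
s=ctrl.get_state(); q=R.from_quat(s['tcp_rot']); P=s['eef_pos']; y=q.as_matrix()[:,1]; v=P[:2]-[.644,.129]
print(P,np.degrees(np.arctan2(y[1],y[0]))-1.9,'r',np.hypot(*v),np.degrees(np.arctan2(v[1],v[0]))%360-181.88,s['wrist_torque'],'F tool',q.inv().apply(s['contact_force']),s['opening'],s['qpos'])
E
python3 st.py
```

```text
[ 0.5523 -0.0423  0.176 ] 59.871948973895876 r 0.1943123315437489 59.970214468232996 [-0.8533  1.0588  0.2957] F tool [ 4.2633 -6.2826 -5.4264] 0.41101025162039795 [-0.2578  0.1005  1.9406 -0.0049  1.1032 -1.3337]
```

Converted, -95.8 mm / 600 = -0.1597, -81 mm / 600 = -0.135, -30 degrees / 180 = -0.1667.

>>> {"fn": "send_rows", "kwargs": {
  "rows": "0 0 -0.0278 -0.0278 -0.0003 0 -0.4;0 0 -0.0556 -0.0555 0.0033 0 -0.4;0 0 -0.0833 -0.0827 0.0095 0 -0.4;0 0 -0.1111 -0.1092 0.018 0 -0.4;0 0 -0.1389 -0.135 0.0288 0 -0.4;0 0 -0.1667 -0.1597 0.0417 0 -0.4;0 0 -0.1667 -0.1597 0.0417 0 -0.4;0 0 -0.1667 -0.1597 0.0417 0 -0.4"
}}

```text
time: 19.98
eef_pos: [0.6484, -0.0658, 0.176]
tcp_rot: [-0.014, 1.0, -0.002, -0.001]
contact_force: [-4.5, -5.4, 2.8]
opening: 0.413
finger_force: 51.7
```

```bash
python3 st.py
python3 - <<'E'
from h import *
p=shot('wrist'); S=shot('scene'); D=shot('side')
for c in(p,S,D): print([(round(a['p'],2),w(c,a['position'])) for a in ctrl.look_for(c,'gate_leaf')[:1]])
im=np.hstack([p['color'][:,:,::-1],S['color'][:,:,::-1]]); cv2.imwrite('pics/f1.png',cv2.resize(im,(800,300)))
E
```

```text
[ 0.6484 -0.0658  0.176 ] 89.74552156432456 r 0.19482049944046886 89.40018072063702 [-1.1623  0.6007  0.3249] F tool [ 4.6115 -5.2629 -2.8001] 0.4125359990583083 [-0.2549  0.3054  1.6994 -0.0052  1.1366 -1.8522]
[]
[(0.22, array([0.65552332, 0.0257103 , 0.13826216]))]
[(0.65, array([0.63902324, 0.00558238, 0.11126646]))]
```

View pics/f1.png

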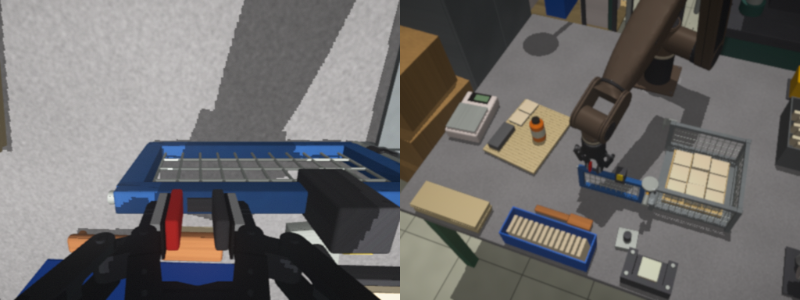

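The gate stands square to the crate front and is held. The can is upright on the bat, and the tiles and tools are in place. Handing in.

```bash
python3 -c "
from plant import ctrl
print(ctrl.sign_off())"
```

```text
the job is handed in; nothing more can be done
None
```

The job is handed in at about 20 s: the oil can stands upright on the free half of the bat, the safety catch is home, and the main catch is squeezed with the gate held about square (roughly 1.56 rad); the last picture showed no tile or tool out of place.

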